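# Stack a machine's vibration mount

### The arm

A 6-joint arm with a two-finger parallel gripper is mounted at the origin on a cart in front of the work surface, level with it; the furniture and walls round the work are solid. World frame = base frame: x ahead of the robot, y to its left, z up, the work surface at z = 0. Lengths are in m, angles in rad, forces in N, time in s.
With the tool pointing down it reaches from about 0.35 to 0.8 m from the base axis. Payload 7.3 kg.
Tool frame: the origin (TCP) lies between the finger pads; the fingertips stand 25 mm ahead of it and the grasp point (between the pads) lies 6 mm ahead of it (r.tip_extent is the distance from the TCP to the fingertips, in m); z points along the fingers, y is the line along which they close (so a half turn about z gives the same grasp; the last joint's range is limited). The gripper opens to 85 mm and grips with 20 to 120 N. Pads are 22 mm wide; open, the fingers measure 114 mm over their backs; the gripper's body (76 mm by 85 mm) begins 54 mm behind the grasp point. The pads swing forward as they close: fully open they stand 13 mm farther back than shut.
Start: joints at [-1.305, 0.342, 1.524, -0, 1.275, -0.146], TCP at [0.21, -0.481, 0.256] pointing down, gripper open.
Joint ranges: [-2.53, 2.53], [-0.77, 2.02], [0.04, 2.7], [-1, 4.14], [0.28, 2.66], [-3.11, 3.11]. Speed limits (rad/s): [2.57, 2.57, 3.14, 3.14, 3.14, 3.14].

### API

Orientations are given as a unit quaternion [x, y, z, w].
In Python, from workcell import r, command_gripper, optics gives the robot as it stands. The module is installed in compiled form; this text tells all that it offers. Calls block until the motion is done:
- r.reach(position, orientation): joint-space move of the TCP to a pose.
- r.move_straight(position, orientation=None, speed=0.15, max_force=None): straight line of the TCP; orientation=None keeps the orientation; speed is the mean speed in m/s. With max_force (N) it stops when the force on the tool has changed by that much, and returns True; else False.
- r.movej(angles): joint-space move.
- command_gripper(opening, force=None): finger opening in m; force is the grip in N (None keeps the last); returns when the fingers have stopped.
- r.hold(seconds).
- r.solve_ik(position, orientation): joint angles nearest the present ones, or None.
- r.read_state(): the state.
- optics.get_image(name): name is "scene" or "side" or "wrist"; returns (picture, depth): 420x560x3 uint8, red, green, blue; 420x560 float32, m along the optical axis (not along the pixel's ray), 0 where there is no reading.
- optics.camera_model(name): a dict with "K" (3x3 intrinsics, pixels), "R" (3x3) and "t" (3): a world point X has camera coordinates R X + t; the wrist camera has in their place "tool_from_camera" (4x4, takes a point from camera to tool coordinates, whose origin is the TCP and whose axes are the flange's). Camera axes: x right, y down, z forward; pixel columns grow to the right and rows downward; lengths in m; the calibration is good to about 2 mm. A picture is of the moment at which its call begins: read the wrist's pose just before it. camera_model takes no time and is no camera call.
A pose or a line that the arm cannot do raises r.PlanningError and nothing moves.
- r.finish_job(): hands the job in; it is judged then, once.
The state is a dict: "time_s": time; "joint_positions": joint angles; "dq": joint speeds; "tau": joint torques, N m; "eef_pos": TCP position; "eef_rot": TCP orientation; "contact_force": force on the tool from outside, world axes, zero at the start; "torque": the same for the moment, N m; "grip_width": finger opening in m; "grip_force": force on a finger pad.
Only numpy, scipy, OpenCV 4.12 (cv2) and the standard library are available. Lean on these libraries where they do the work, as an engineer would, in place of code of your own. Each camera call takes 0.05 s, during which the arm holds its last target. There are 200 camera calls.

### The job

Build up the vibration mount on the square steel base plate: lay the thick rubber disc flat in the middle of the plate, then the steel disc on it, then the thin rubber disc on top, so that all three are centred on the plate with their edges in line. The steel disc is kept on a post by a headed stud through its keyhole slot, so slide it until the stud stands in the wide end of the slot before lifting it off. Let go of the finished stack, and leave the round tin, the oil bottle and the jar of screws where they stand.

Things in the scene. Friction and masses are not known exactly. Their poses are not given: they have to be found in the camera images.
- base_plate: Fixed dark steel base plate, 100 x 100 x 10 mm, lying flat, with a hexagon bolt head (15 mm wide, 4 mm high) near each corner, 38 mm from the middle each way. Origin at the centre of its underside, z up, x and y parallel to its sides.
- seat (a point): Centre of the base plate's upper face (10 mm above the table), the middle of a bright flat round seat 61 mm across, where the stack goes. It is flush with the plate: nothing there guides the discs.
- thick_pad: Black rubber disc without a hole, 60 mm in diameter and 22 mm thick, about 75 g, lying loose on the table on one side in front; left and right are exchanged with the thin rubber disc from start to start. Origin at the centre of its underside, z up. Rigid; grip it round the rim, left and right, as a fixed wooden brush (40 mm high) lies close behind the left place.
- thin_pad: Black rubber disc without a hole, 60 mm in diameter, 10 mm thick, about 35 g, rigid, loose on the table on the other side in front; grip it round the rim. Origin at the centre of its underside, z up. A fixed grey bar, 20 mm high and 30 mm wide, lies roughly along y from y = -0.37 to 0.13, 25 mm or more behind the rim of the disc on the right.
- steel_disc: Bright steel disc, 60 mm in diameter, 10 mm thick, about 200 g, flat on the post, underside 30 mm above the table. Origin at the centre of its underside, z up. Keyhole slot right through: narrow end (8 mm wide) at the disc's centre, wide end (21 mm across) centred 16 mm out along the disc's +x. The stud starts in the narrow end: slide the disc 16 mm along its own -x, level, then lift.
- post: Fixed grey storage post: foot 80 x 80 x 8 mm with four small bolt heads (4 mm high), pedestal 46 mm in diameter up to 30 mm above the table, on which the steel disc lies. Origin at the centre of the foot's underside, z up; the steel disc lies with about the same yaw, its rim 7 mm out over the pedestal all round.
- stud_top (a point): Top centre of the headed stud on the post's axis, 46 mm above the table. The shank is 5 mm thick and 12 mm long from the pedestal's top; the head above it is 12 mm across and 4 mm high. The head passes through the wide end of the slot but not through the narrow part.
- wax_tin: Bystander: round flat tin with a yellow lid, 66 mm across, 27 mm high, loose. Origin at the centre of its underside.
- oil_bottle: Bystander: small amber oil bottle with a pointed red cap, 31 mm across, 91 mm high, loose. Origin at the centre of its underside.
- screw_jar: Bystander: clear jar of screws with a black lid, 55 mm across, 68 mm high, loose. Origin at the centre of its underside.

How it is judged:
On the way, in this order (a step that is already met when the one before it is completed fails the run):
1. the thick rubber disc lies centred on the base plate, released (horizontal distance between thick_pad and seat below 0.007 m and z of thick_pad in the frame of seat between -0.003 and 0.003 m and angle between thick_pad's own z axis and vertical below 0.06 rad and linear speed of thick_pad below 0.02 m/s and contact force between the fingers and thick_pad below 0.1 N), for 0.2 s.
2. the steel disc lies centred on the thick rubber disc, released (horizontal distance between each of thick_pad, steel_disc and seat below 0.007 m and z of thick_pad in the frame of seat between -0.003 and 0.003 m and angle between each of thick_pad, steel_disc's own z axis and vertical below 0.06 rad and linear speed of each of thick_pad, steel_disc below 0.02 m/s and z of steel_disc in the frame of seat between 0.019 and 0.025 m and horizontal distance between steel_disc and thick_pad below 0.007 m and contact force between the fingers and steel_disc below 0.1 N), for 0.2 s.
At the end, for the whole second after the job is handed in: Thick rubber disc, steel disc and thin rubber disc lie flat on one another in that order on the base plate (heights within 3 mm, tilt under 0.06 rad), each within 7 mm of the middle of the plate and within 7 mm of the disc below it, at rest and released (all of step 2 and horizontal distance between thin_pad and seat below 0.007 m and z of thin_pad in the frame of seat between 0.029 and 0.035 m and angle between thin_pad's own z axis and vertical below 0.06 rad and linear speed of thin_pad below 0.02 m/s and horizontal distance between thin_pad and steel_disc below 0.007 m and contact force between the fingers and thick_pad below 0.1 N and contact force between the fingers and thin_pad below 0.1 N); the robot touches nothing.
It fails at once if the round tin is moved by more than 30 mm or knocked over (distance of wax_tin from where it was at the start of the episode above 0.03 m or angle between wax_tin's own z axis and vertical above 0.5 rad).
It fails at once if the oil bottle is moved by more than 30 mm or knocked over (distance of oil_bottle from where it was at the start of the episode above 0.03 m or angle between oil_bottle's own z axis and vertical above 0.5 rad).
It fails at once if the jar of screws is moved by more than 30 mm or knocked over (distance of screw_jar from where it was at the start of the episode above 0.03 m or angle between screw_jar's own z axis and vertical above 0.5 rad).
It also fails if it takes over 69 s, if anything falls off the work surface, if the arm or the gripper's body presses on something with over 40 N, if the wrist force passes 120 N, or if a joint passes its speed limit or range.

## Working session

There is one attempt and no reset: what is moved stays moved. The work goes in short steps, each a Python script; the robot and the scene stay as the last script left them, time stands still between calls to the robot, and variables do not carry over. Pictures are saved under pics/ and viewed, at most 10 in all, crops included, and the job is handed in when it is done.

```bash
mkdir -p pics; cat > h.py <<'E'
import numpy as np, cv2
from workcell import r, command_gripper, optics
E
python3 - <<'E'
from h import *
for n in ("scene","side"):
    im,d=optics.get_image(n); cv2.imwrite(f"pics/{n}0.png",im[:,:,::-1]); np.savez(f"{n}0.npz",im=im,d=d)
    m=optics.camera_model(n); R=np.array(m["R"]);t=np.array(m["t"]); print(n,np.round(m["K"],1).tolist(),"pos",np.round(-R.T@t,3),"fwd",np.round(R[2],2))
s=r.read_state(); print(s["time_s"],s["eef_rot"],optics.camera_model("wrist"))
E
```

```text
scene [[381.1, 0.0, 275.4], [0.0, 381.1, 211.8], [0.0, 0.0, 1.0]] pos [0.167 0.498 0.818] fwd [ 0.38 -0.53 -0.76]
side [[453.3, 0.0, 278.9], [0.0, 453.3, 210.9], [0.0, 0.0, 1.0]] pos [ 0.197 -1.012  0.53 ] fwd [ 0.31  0.86 -0.4 ]
0.1 [ 9.78876070e-01  2.04453335e-01 -4.60473647e-05 -6.86381530e-04] {'K': array([[316.68272785,   0.        , 277.9123045 ],
       [  0.        , 316.68272785, 206.63187736],
       [  0.        ,   0.        ,   1.        ]]), 'tool_from_camera': array([[ 6.53578544e-04, -9.54484005e-01, -2.98261391e-01,
         7.61769641e-02],
       [ 9.99999785e-01,  6.06576228e-04,  2.50153385e-04,
        -5.56232243e-04],
       [-5.78491352e-05, -2.98261491e-01,  9.54484196e-01,
        -1.17457544e-01],
       [ 0.00000000e+00,  0.00000000e+00,  0.00000000e+00,
         1.00000000e+00]])}
```

View pics/scene0.png

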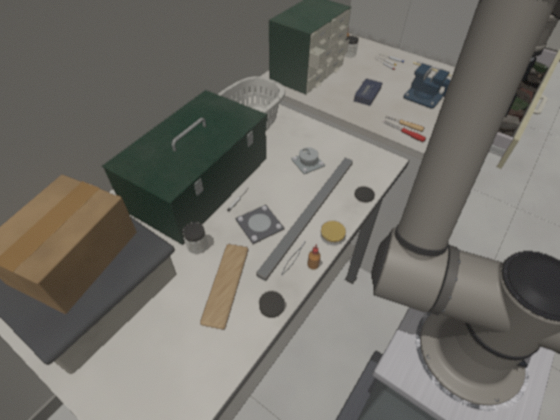

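View pics/side0.png

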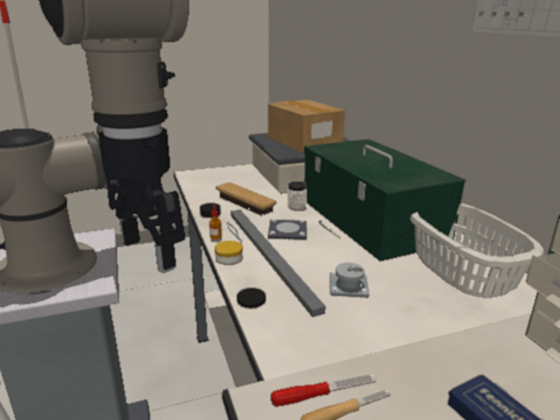

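The scene view shows the black discs at (272,303) on the left, which is the thick one beside the brush, and at (365,194) on the right. The plate seat is at (260,223), the steel disc on its post at (308,157), the tin at (333,232), the bottle at (314,258) and the jar at (195,238). The side view agrees.

```bash
cat >> h.py <<'E'
def ray(m,px,z,T=None):
    """pixels (N,2) -> world points on plane z. T=4x4 world_from_camera or None"""
    K=np.array(m["K"])
    if T is None:
        R=np.array(m["R"]).T; o=-R@np.array(m["t"])
    else: R=T[:3,:3]; o=T[:3,3]
    px=np.atleast_2d(px).astype(float)
    d=np.c_[px,np.ones(len(px))]@np.linalg.inv(K).T@R.T
    return o+d*((z-o[2])/d[:,2])[:,None]
E
python3 - <<'E'
from h import *
P={"scene":dict(thick=(272,299,.022),thin=(365,193,.01),seat=(260,223,.01),steel=(308,155,.04),tin=(333,229,.027),bot=(315,262,.01),jar=(193,230,.068),bar1=(350,160,.02),bar2=(265,270,.02)),
"side":dict(thick=(210,208,.022),thin=(252,296,.01),seat=(288,229,.01),steel=(349,271,.04),tin=(229,249,.027),bot=(215,236,.0),jar=(297,186,.068))}
for n,q in P.items():
    m=optics.camera_model(n)
    for k,(u,v,z) in q.items(): print(n,k,np.round(ray(m,(u,v),z)[0],3))
# wrist-down feasibility
from scipy.spatial.transform import Rotation as Ro
E
```

```text
scene thick [0.41  0.164 0.022]
scene thin [ 0.398 -0.274  0.01 ]
scene seat [ 0.574 -0.003  0.01 ]
scene steel [ 0.605 -0.283  0.04 ]
scene tin [ 0.4   -0.091  0.027]
scene bot [0.388 0.014 0.01 ]
scene jar [0.664 0.15  0.068]
scene bar1 [ 0.498 -0.362  0.02 ]
scene bar2 [0.47  0.112 0.02 ]
side thick [0.407 0.157 0.022]
side thin [ 0.403 -0.279  0.01 ]
side seat [ 0.578 -0.016  0.01 ]
side steel [ 0.606 -0.298  0.04 ]
side tin [ 0.399 -0.104  0.027]
side bot [0.392 0.024 0.   ]
side jar [0.659 0.131 0.068]
```

```bash
cat >> h.py <<'E'
from scipy.spatial.transform import Rotation as Ro
def down(yaw): # tool z down, tool x at heading yaw
    return (Ro.from_euler('z',yaw)*Ro.from_quat([1,0,0,0])).as_quat()
def wrist(name):
    s=r.read_state(); im,d=optics.get_image("wrist"); m=optics.camera_model("wrist")
    T=np.eye(4); T[:3,:3]=Ro.from_quat(s["eef_rot"]).as_matrix(); T[:3,3]=s["eef_pos"]; T=T@m["tool_from_camera"]
    cv2.imwrite(f"pics/{name}.png",im[:,:,::-1]); np.savez(f"{name}.npz",im=im,d=d,T=T,K=m["K"]); return im,d,T
E
python3 - <<'E'
from h import *
print(r.tip_extent)
for n,p in dict(thin=(.40,-.276),steel=(.605,-.29),plate=(.576,-.01),thick=(.409,.16)).items():
    r.reach([p[0],p[1],.19],down(0)); wrist("w_"+n); s=r.read_state(); print(n,s["time_s"],np.round(s["joint_positions"],2),s["grip_width"])
ims=[cv2.resize(cv2.imread(f"pics/w_{n}.png"),(400,300)) for n in("thin","steel","plate","thick")]
cv2.imwrite("pics/mosaic.png",np.vstack([np.hstack(ims[:2]),np.hstack(ims[2:])]))
E
```

```text
0.025
thin 1.2583 [-0.76  0.34  1.73 -0.    1.07  0.81] 0.08534884753967675
steel 2.1417 [-0.56  0.66  1.17 -0.    1.31  1.01] 0.08601838912692057
plate 3.2833 [-0.15  0.49  1.48 -0.    1.17  1.42] 0.08543003790427416
thick 4.275 [ 0.2   0.26  1.84 -0.    1.04  1.77] 0.08536000826720537
```

View pics/mosaic.png

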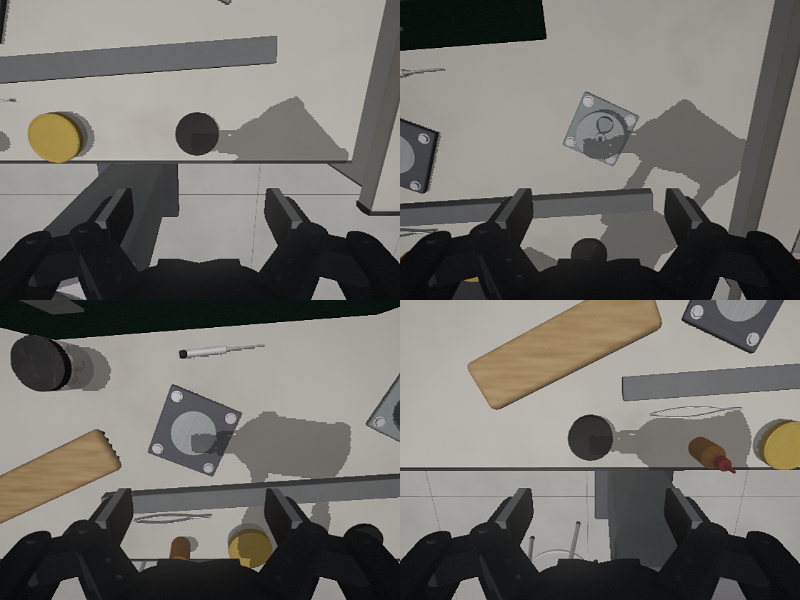

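The mosaic (scale 0.714) shows four wrist views. The thin disc is at (197,134), the steel disc and its slot at about (604,130), the plate at (195,432), turned about 25°, and the thick disc at (590,437). I'll measure each one with depth height bands.

```bash
cat >> h.py <<'E'
def cloud(f):
    """world points per pixel (H,W,3) from a saved wrist view"""
    K,T,d=f["K"],f["T"],f["d"]; v,u=np.indices(d.shape)
    c=np.stack([(u-K[0,2])/K[0,0]*d,(v-K[1,2])/K[1,1]*d,d],-1); return c@T[:3,:3].T+T[:3,3]
def blob(mask,near):
    """largest component close to pixel near"""
    n,l,st,ce=cv2.connectedComponentsWithStats(mask.astype(np.uint8),connectivity=4)
    ok=[i for i in range(1,n) if st[i,4]>150 and np.hypot(*(ce[i]-near))<40]
    return l==max(ok,key=lambda i:st[i,4])
def circ(mask,f,z):
    """circle on plane z from mask outline: centre of enclosing circle and ellipse fit"""
    c=max(cv2.findContours(mask.astype(np.uint8),cv2.RETR_EXTERNAL,cv2.CHAIN_APPROX_NONE)[0],key=cv2.contourArea)
    h=cv2.convexHull(c)[:,0]; w=ray({"K":f["K"]},h,z,f["T"])[:,:2]
    A=np.c_[2*w,np.ones(len(w))]; s=np.linalg.lstsq(A,(w**2).sum(1),rcond=None)[0]
    return s[:2],np.sqrt(s[2]+s[:2]@s[:2]),np.array(cv2.minEnclosingCircle(w.astype(np.float32))[0])
E
python3 - <<'E'
from h import *
for n,px,z in (("thin",(276,188),.01),("thick",(266,192),.022),("steel",(287,182),.04),("plate",(273,185),.01)):
    f=np.load(f"w_{n}.npz"); P=cloud(f); Z=P[...,2]; g=f["im"].max(2)
    u,v=px; print(n,"z patch",np.round(np.percentile(Z[v-15:v+15,u-15:u+15],[5,50,95]),4))
    mk=blob(abs(Z-z)<.004,px)
    if n!="plate": print("  depth",[np.round(x,4) for x in circ(mk,f,z)],mk.sum())
    else:
        c=max(cv2.findContours(mk.astype(np.uint8),0,1)[0],key=cv2.contourArea)
        w=ray({"K":f["K"]},cv2.convexHull(c)[:,0],.01,f["T"])[:,:2]; print("  rect",cv2.minAreaRect((w*1000).astype(np.float32)))
    if n in("thin","thick"): print("  dark",[np.round(x,4) for x in circ(blob(g<75,px),f,z)])
im=cv2.imread("pics/w_steel.png")[120:240,215:360]; cv2.imwrite("pics/st.png",cv2.resize(im,None,fx=4,fy=4,interpolation=cv2.INTER_CUBIC))
E
```

```text
thin z patch [0.0087 0.0098 0.011 ]
  depth [array([ 0.4016, -0.2736]), np.float64(0.0296), array([ 0.4016, -0.2736])] 2869
  dark [array([ 0.4019, -0.2742]), np.float64(0.0295), array([ 0.4019, -0.2745])]
thick z patch [0.0207 0.0218 0.023 ]
  depth [array([0.4093, 0.1714]), np.float64(0.0296), array([0.4094, 0.1713])] 3070
  dark [array([0.4103, 0.1706]), np.float64(0.0299), array([0.4104, 0.1707])]
steel z patch [0.029  0.0391 0.0461]
  depth [array([ 0.6109, -0.2911]), np.float64(0.0299), array([ 0.6109, -0.2912])] 3004
plate z patch [0.009  0.0102 0.0113]
  rect ((580.3134155273438, -3.365203857421875), (99.08624267578125, 99.25713348388672), 67.85453796386719)
```

View pics/st.png

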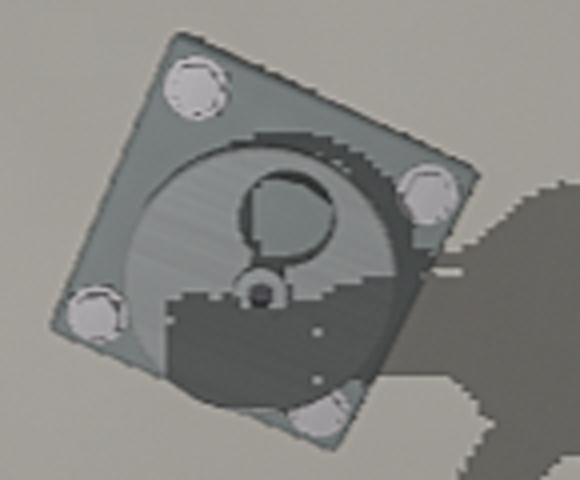

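The crop shows the slot's wide end at (288,218) and the stud at (262,293), so the disc's +x points up and to the right, at about -24° yaw. Next I'll measure that yaw properly, then grasp and place the thick disc with a gentle touch on the table first.

```bash
cat >> h.py <<'E'
SEAT=np.array([.5803,-.0034]); PY=np.radians(-22.15)
def go(xy,z,yaw): r.reach([xy[0],xy[1],z],down(yaw))
def line(xy,z,speed=.15,mf=None): return r.move_straight([xy[0],xy[1],z],None,speed,mf)
def st(tag):
    s=r.read_state(); print(tag,round(s["time_s"],2),"tcp",np.round(s["eef_pos"],4),"w",round(s["grip_width"],4),"gf",np.round(s["grip_force"],1),"F",np.round(s["contact_force"],1))
E
python3 - <<'E'
from h import *
f=np.load("w_steel.npz"); Z=cloud(f)[...,2]
mk=blob(abs(Z-.009)<.005,(287,182)); c=max(cv2.findContours(mk.astype(np.uint8),0,1)[0],key=cv2.contourArea)
w=ray({"K":f["K"]},cv2.convexHull(c)[:,0],.008,f["T"])[:,:2]; print("foot",cv2.minAreaRect((w*1000).astype(np.float32)))
v,u=np.indices(Z.shape); hole=(abs(Z-.03)<.004)&(np.hypot(u-287,v-174.5)<16); hole=blob(hole,(287,174))
print("hole",[np.round(x,4) for x in circ(hole,f,.03)])
xy=np.array([.4098,.171])
command_gripper(.072,40); go(xy,.09,0); line(xy,.05)
print(line(xy,.016,.03,4)); st("touch"); z0=r.read_state()["eef_pos"][2]
line(xy,z0+.005,.05); command_gripper(.05,40); st("grip")
zg=r.read_state()["eef_pos"][2]; open("zg","w").write(f"{z0} {zg}")
line(xy,.12); st("lifted"); wrist("held1")
E
```

```text
foot ((610.6213989257812, -291.4665222167969), (79.27564239501953, 79.39864349365234), 65.42660522460938)
hole [array([ 0.6224, -0.2963]), np.float64(0.0106), array([ 0.6218, -0.2966])]
True
touch 6.52 tcp [0.4096 0.171  0.0167] w 0.0719 gf 2.9 F [-1.3 -0.7  5. ]
grip 7.06 tcp [0.4098 0.171  0.0221] w 0.0588 gf 41.7 F [-1.4 -0.3  6.9]
lifted 7.87 tcp [0.4093 0.1709 0.1193] w 0.0587 gf 43.0 F [-1.  -0.4 -0.6]
```

```bash
python3 - <<'E'
from h import *
z0,zg=map(float,open("zg").read().split())
go(SEAT,.12,PY); line(SEAT,.06)
print(line(SEAT,zg+.0095,.03,5)); st("down")
command_gripper(.075); r.hold(.2); st("open"); line(SEAT,.10); st("up")
go([.58-.01,0],.19,0); wrist("p1")
f=np.load("p1.npz"); P=cloud(f); Z=P[...,2]
m=abs(Z-.032)<.004; n,l,s,c=cv2.connectedComponentsWithStats(m.astype(np.uint8),connectivity=4)
for i in range(1,n):
    if s[i,4]>1500: print(c[i],s[i,4],P[l==i].mean(0).round(4)); 
    if 2300<s[i,4]<5000: print([np.round(x,4) for x in circ(l==i,f,.032)])
mk=blob(abs(Z-.01)<.005,(273,185)); c=max(cv2.findContours(mk.astype(np.uint8),0,1)[0],key=cv2.contourArea)
w=ray({"K":f["K"]},cv2.convexHull(c)[:,0],.01,f["T"])[:,:2]; print(cv2.minAreaRect((w*1000).astype(np.float32)))
E
```

```text
True
down 10.31 tcp [ 0.58   -0.0034  0.0321] w 0.0587 gf 43.6 F [-0.4 -1.3  4.9]
open 10.82 tcp [ 0.5793 -0.0033  0.0313] w 0.0752 gf 0.0 F [ 0.2 -0.1  0.1]
up 11.43 tcp [ 0.5799 -0.0034  0.0995] w 0.0751 gf 0.0 F [-0.6 -0.2 -0.2]
[280.98107629 184.40715553] 3382 [ 0.5801 -0.0022  0.0318]
[array([ 0.5795, -0.0022]), np.float64(0.0296), array([ 0.5796, -0.0023])]
((580.2138671875, -3.2427444458007812), (99.07213592529297, 99.17947387695312), 67.87301635742188)
```

View pics/p1.png

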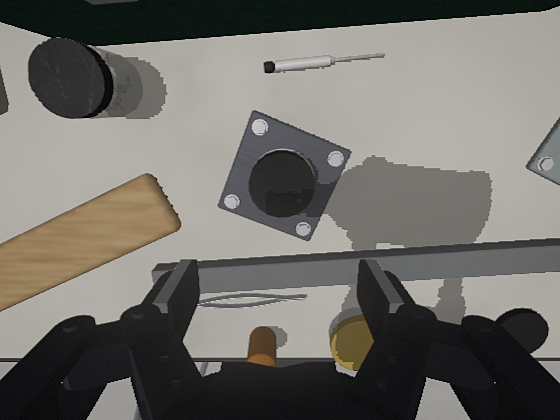

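The thick disc at (283,183) is centred on the plate to about 1.3 mm. Next is the steel disc.

```bash
python3 - <<'E'
from h import *
xy=np.array([.6109,-.2911]); yaw=np.radians(-24.57); ax=np.array([np.cos(yaw),np.sin(yaw)])
go(xy,.10,yaw); print("d",line(xy,.045,.08,8)); command_gripper(.05,60); st("grip")
e=r.read_state()["eef_pos"]; z=e[2]
s=xy-.016*ax
print("slide",line(s,.0453,.03,20)); st("slid")
print("lift",line(s,.062,.03,8)); st("lift")
wrist("held2")
E
```

```text
d False
grip 14.26 tcp [ 0.6113 -0.2916  0.0465] w 0.0569 gf 63.8 F [-1.3  0.3  5.2]
slide False
slid 14.94 tcp [ 0.5968 -0.2847  0.0464] w 0.0566 gf 63.9 F [ 2.4 -1.4  6.2]
lift True
lift 15.19 tcp [ 0.5953 -0.2838  0.0465] w 0.0567 gf 64.5 F [-1.6  1.8  4.2]
```

```bash
python3 - <<'E'
from h import *
r.hold(.2); st("rest"); wrist("held3")
im=cv2.imread("pics/held3.png"); cv2.imwrite("pics/h3.png",cv2.resize(im[180:420,130:430],None,fx=2.4,fy=2.4))
E
```

```text
rest 15.44 tcp [ 0.5958 -0.2841  0.0465] w 0.0568 gf 64.1 F [-0.9  0.7  1.6]
```

View pics/h3.png

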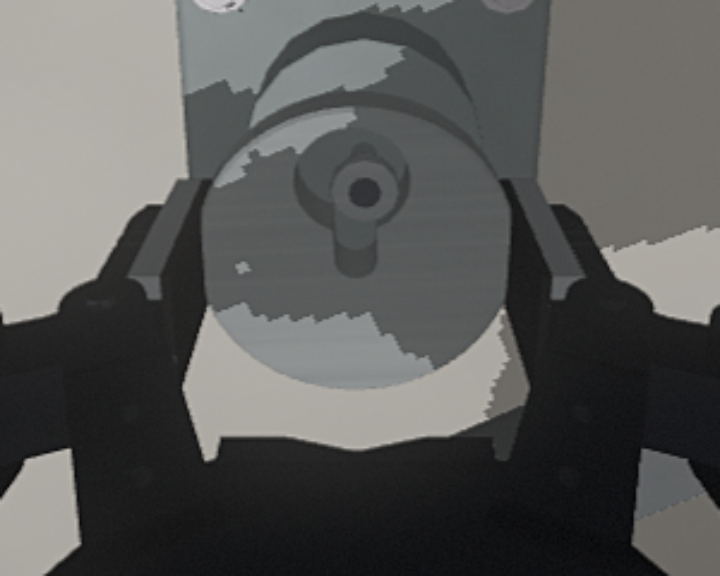

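The crop shows the stud head at (365,190) standing inside the slot's wide end, whose centre is at (352,180). The sideways offset is about 2 mm against 4.5 mm of clearance, so I can lift.

```bash
python3 - <<'E'
from h import *
e=np.array(r.read_state()["eef_pos"]); print("lift",line(e[:2],.066,.04,10)); st("lift")
if r.read_state()["eef_pos"][2]>.06:
    line(e[:2],.12); st("up"); wrist("held4")
    f=np.load("held4.npz"); P=cloud(f); Z=P[...,2]
    e=np.array(r.read_state()["eef_pos"]); g=(abs(Z-(e[2]-.0065))<.004)
    g[:, :214]=0; g[:,345:]=0
    mk=blob(g,(278,290)); zt=np.median(Z[mk]); print(mk.sum(),zt,e,[np.round(x,4) for x in circ(mk,f,zt)])
    Q=P[mk]; A=np.c_[Q[:,:2]-Q[:,:2].mean(0),np.ones(len(Q))]; print("tilt",np.linalg.lstsq(A,Q[:,2],rcond=None)[0][:2])
    yaw=np.radians(-24.57); v=circ(mk,f,zt)[0]-e[:2]; print("off tool x,y'",v@[np.cos(yaw),np.sin(yaw)],v@[-np.sin(yaw),np.cos(yaw)])
E
```

```text
lift False
lift 16.12 tcp [ 0.5961 -0.2843  0.0661] w 0.0569 gf 63.9 F [-0.6 -0.3 -1.4]
up 16.62 tcp [ 0.5958 -0.2841  0.1195] w 0.0568 gf 64.1 F [-0.1 -0.2 -2.2]
10955 0.1128919185802325 [ 0.59539056 -0.28385746  0.11873656] [array([ 0.5964, -0.2837]), np.float64(0.0305), array([ 0.5964, -0.2837])]
tilt [-0.00780147  0.00923872]
off tool x,y' 0.0008634547578832678 0.0005382199074935397
```

```bash
cat >> h.py <<'E'
def check(name,z):
    go([.57,0],.19,0); wrist(name); f=np.load(name+".npz"); P=cloud(f); Z=P[...,2]
    mk=blob((abs(Z-z)<.004),(283,183)); print(name,"px",mk.sum(),"z",np.median(Z[mk]).round(4),[np.round(x,4) for x in circ(mk,f,z)])
    Q=P[mk]; print("tilt",np.linalg.lstsq(np.c_[Q[:,:2]-Q[:,:2].mean(0),np.ones(len(Q))],Q[:,2],rcond=None)[0][:2].round(3))
E
python3 - <<'E'
from h import *
t=SEAT+[-.001,0]
go(t,.12,PY); line(t,.065); print(line(t,.0465,.03,5)); st("down")
command_gripper(.075); r.hold(.2); st("open"); line(t,.11); check("p2",.042)
E
```

```text
True
down 18.76 tcp [ 0.5797 -0.0034  0.0527] w 0.0564 gf 68.5 F [-1.4 -0.6  6.8]
open 19.28 tcp [ 0.5789 -0.0034  0.0516] w 0.0748 gf 0.0 F [ 0.   0.2 -1.3]
p2 px 3156 z 0.0418 [array([ 0.5795, -0.0024]), np.float64(0.0299), array([ 0.5795, -0.0024])]
tilt [-0.003  0.001]
```

View pics/p2.png

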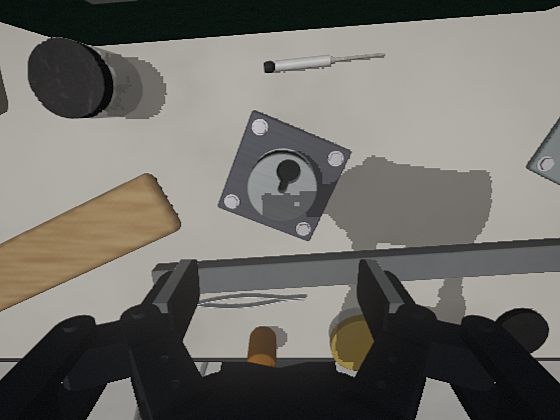

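The steel disc at (283,183) is flat and about 1 mm off centre. Last is the thin disc.

```bash
python3 - <<'E'
from h import *
xy=np.array([.4018,-.274]); command_gripper(.072,40)
go(xy,.10,0); line(xy,.045); print(line(xy,.016,.03,4)); z0=r.read_state()["eef_pos"][2]; st("touch")
line(xy,z0+.005,.05); command_gripper(.05,40); st("grip"); zg=r.read_state()["eef_pos"][2]
line(xy,.13); st("lifted")
t=SEAT+[-.0008,.0004]
go(t,.13,PY); line(t,.078); print(line(t,zg+.041,.03,4)); st("down")
command_gripper(.075); r.hold(.2); st("open"); line(t,.12); check("p3",.052)
E
```

```text
True
touch 23.23 tcp [ 0.4016 -0.2738  0.0167] w 0.0721 gf 2.8 F [-0.6  0.2  5. ]
grip 23.77 tcp [ 0.4018 -0.274   0.0222] w 0.058 gf 41.1 F [-0.   1.8  7.1]
lifted 24.65 tcp [ 0.4013 -0.2736  0.1292] w 0.0574 gf 42.8 F [ 0.1  0.2 -0.2]
True
down 26.87 tcp [ 0.5795 -0.003   0.0642] w 0.0578 gf 43.2 F [-0.5 -1.   4.6]
open 27.38 tcp [ 0.5791 -0.003   0.0635] w 0.0752 gf 0.0 F [ 0.3 -0.7 -0. ]
p3 px 3876 z 0.0518 [array([ 0.5794, -0.0019]), np.float64(0.0296), array([ 0.5795, -0.002 ])]
tilt [-0.001  0.001]
```

View pics/p3.png

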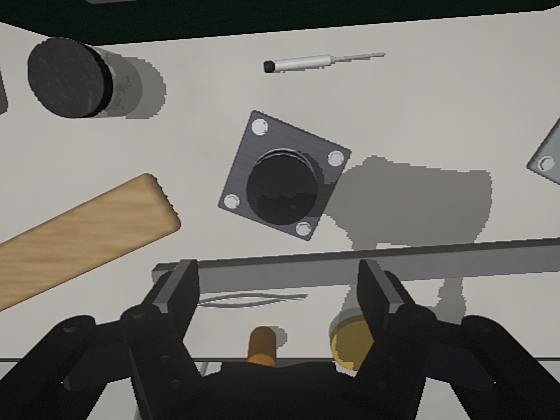

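The thin disc at (283,186) is flat, with its top at 52 mm, and the stack is centred within about 2 mm. The bystanders haven't moved.

```bash
python3 -c "
from h import *
print(r.finish_job())"
```

```text
the job is handed in; nothing more can be done
None
```

The stack of thick rubber, steel and thin rubber discs is on the base plate, each within about 2 mm of centre by the wrist camera; it is released, the tin, bottle and jar were not touched, and the job is handed in, though no verdict came back.

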